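# Close the tub with the lid that fits

## Robot

A 6-joint arm with a two-finger parallel gripper is mounted at the origin on the work surface. World frame = base frame: x ahead of the robot, y to its left, z up, the work surface at z = 0. Lengths are in m, angles in rad, forces in N, time in s.
With the tool pointing down it reaches from about 0.325 to 0.85 m from the base axis. Payload 4.4 kg.
Tool frame: the origin (TCP) lies midway between the tips of the shut fingers; the grasp point (between the pads) lies 19 mm behind it; z points along the fingers, y is the line along which they close (so a half turn about z gives the same grasp; the last joint's range is limited). The gripper opens to 94 mm and grips with 3 to 60 N. Pads are 16 mm wide; open, the fingers measure 119 mm over their backs; the gripper's body (75 mm by 177 mm) begins 78 mm behind the grasp point.
Start: joints at [-1.306, 0.207, 1.542, -0, 1.393, -0.15], TCP at [0.232, -0.526, 0.205] pointing down, gripper open.
Joint ranges: [-2.73, 2.73], [-0.86, 2.22], [0.23, 2.46], [-1.11, 4.25], [0.08, 2.63], [-2.82, 2.82]. Speed limits (rad/s): [2.79, 2.79, 3.14, 3.14, 3.14, 3.14].

## Interface

Orientations are given as a rotation vector (axis times angle).
In Python, from station import manip, optics, close_job gives the robot as it stands. The module is installed in compiled form; this text tells all that it offers.
- The arm moves only by the shell command python3 -m handwheel 'ROWS' [FORCE]. ROWS is JSON, a list of rows, each a list of 7 numbers: the shift along the world's x, y, z normalised to -1 to 1, where 1 is 30 cm, then the turn, a rotation vector about the world's x, y, z normalised to -1 to 1, where 1 is 60 degrees, then the opening, from -1 (shut) to 1 (fully open). A call has 1 to 10 rows; each row is the pose to reach, as a shift and turn from the pose commanded when the call began; what a row does not reach only later rows make up. A row lasts 1/8 s, in which the tool goes at most 62.5 mm and 10.7 degrees, less where a joint would pass 70% of its speed; a pose out of reach is approached as far as the arm can. A call with a number of a shift or a turn outside -1 to 1 is refused whole. A call with a gripper value outside its range is refused whole. The fingers move at their own pace and stop on an object; FORCE is the grip in N (left out, the last holds). Time passes only in rows, so rows that repeat a pose let the fingers close. It gives the time, the measured TCP pose, the force, the opening and the grip force at its end, in the units of the state.
- manip.get_obs(): the state, without advancing time (a new reading comes with each control period).
- optics.grab_frame(name): name is "scene" or "top"; returns the picture (384x512x3 uint8, red, green, blue); there is no depth.
- optics.get_calibration(name): a dict with "intrinsics" (3x3 intrinsics, pixels), "origin" and "orientation" of the camera in the world. Camera axes: x right, y down, z forward; pixel columns grow to the right and rows downward; lengths in m; the calibration is good to about 2 mm. A picture is of the moment at which its call begins. get_calibration takes no time and is no camera call.
- close_job(): hands the job in; it is judged then, once.
The state is a dict: "time": time; "joint_pos": joint angles; "joint_velocities": joint speeds; "joint_efforts": joint torques, N m; "tcp_pos": TCP position; "tcp_rot": TCP orientation; "contact_force": force on the tool from outside, world axes, zero at the start; "moment": the same for the moment, N m; "width": finger opening in m; "grasp_force": force on a finger pad.
Only numpy, scipy, OpenCV 4.12 (cv2) and the standard library are available. Lean on these libraries where they do the work, as an engineer would, in place of code of your own. Each camera call takes 0.05 s, during which the arm holds its last target. There are 200 camera calls.

## Task

Of the three look-alike lids on the shelf, only one fits the open round tub; one is too small and one too large. Take the lid that fits by its knob and set it gently, without dropping it, onto the tub so that it lies flat and fully home on the rim. The tub must stay standing on the shelf and the other two lids must end up lying on the shelf beside it, not on or in the tub.

Things in the scene. Friction and masses are not known exactly. Their poses are not given: they have to be found in the camera images.
- tub: Open, empty round tub of beige plastic, 90 mm tall, 112 mm across outside at the rim (104 mm at the foot), wall 5 mm, so the mouth is 102 mm across. It stands loose and upright on the shelf; 0.5 to 0.8 kg. Origin: centre of its underside, z up; the rim is at z = 90 mm.
- lid_medium: Middle-sized beige lid, 65 to 230 g: flange 112 mm across, 6 mm thick; tapered plug below it 18 mm deep, 96 mm across at its top, 76 mm at its underside; round knob in the middle, 32 mm across, 34 mm tall. Fits the tub; the plug centres itself; fully home its origin is 72 mm above the tub's. Starts knob up on the shelf. Origin: centre of the plug's underside, z up: flange top at 24 mm, knob top at 58 mm.
- lid_small: Smallest beige lid, 65 to 230 g: flange 88 mm across, 6 mm thick; tapered plug below it 18 mm deep, 72 mm across at its top, 56 mm at its underside; round knob in the middle, 32 mm across, 34 mm tall. Too small: it falls through the tub's mouth. Starts knob up on the shelf. Origin: centre of the plug's underside, z up: flange top at 24 mm, knob top at 58 mm.
- lid_large: Largest beige lid, 65 to 230 g: flange 136 mm across, 6 mm thick; tapered plug below it 18 mm deep, 124 mm across at its top, 116 mm at its underside; round knob in the middle, 32 mm across, 34 mm tall. Too large: its plug does not enter the mouth and stays standing on the rim. Starts knob up on the shelf. Origin: centre of the plug's underside, z up: flange top at 24 mm, knob top at 58 mm.
Things that resemble listed ones, but are neither listed nor needed, are in the scene too. Leave any blue look-alike of the lid_medium alone. What is shaped like the lid_large but orange is not meant.

How it is judged:
By the outcome, as a careful person would: the job done as asked, in the order asked, and still so for the second after the job is handed in, with the robot touching nothing.
It also fails if it takes over 37 s, if anything falls off the work surface, if the arm or the gripper's body presses on something with over 40 N, if the wrist force passes 120 N, or if a joint passes its speed limit or range.

## Working session

There is one attempt and no reset: what is moved stays moved. The work goes in short steps, Python scripts to look and compute and a shell command to move; the robot and the scene stay as the last step left them, time stands still between calls to the robot, and variables do not carry over. Pictures are saved under pics/ and viewed, at most 10 in all, crops included, and the job is handed in when it is done.

```bash
mkdir -p pics; python3 - <<'E'
from station import manip, optics
import cv2
for n in("top","scene"):
    cv2.imwrite(f"pics/{n}1.png",optics.grab_frame(n)[:,:,::-1]); print(optics.get_calibration(n))
o=manip.get_obs();print(o["time"],o["tcp_pos"],o["tcp_rot"],o["width"])
E
```

```text
{'intrinsics': array([[430.0278839 ,   0.        , 260.05380864],
       [  0.        , 430.0278839 , 188.27746867],
       [  0.        ,   0.        ,   1.        ]]), 'origin': array([ 0.32681211, -0.00193126,  1.19377454]), 'orientation': array([-2.1287639 ,  2.0957242 , -0.22941421])}
{'intrinsics': array([[448.4385289 ,   0.        , 257.95997476],
       [  0.        , 448.4385289 , 191.06871219],
       [  0.        ,   0.        ,   1.        ]]), 'origin': array([ 0.91633985, -0.36342494,  0.84451391]), 'orientation': array([-2.37702625, -1.03918122,  0.28904791])}
0.1 [ 0.23153636 -0.52555213  0.2044185 ] [-3.07229158e+00 -6.46540168e-01  1.74202380e-04] 0.0939727412113237
```

View pics/top1.png

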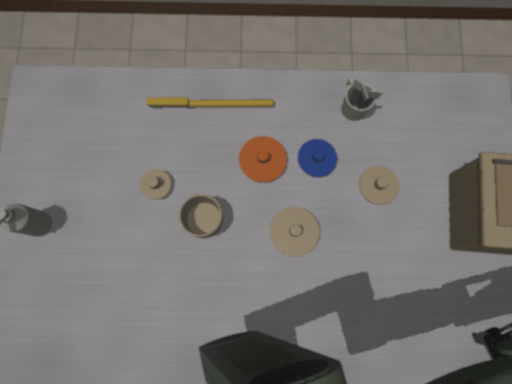

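View pics/scene1.png

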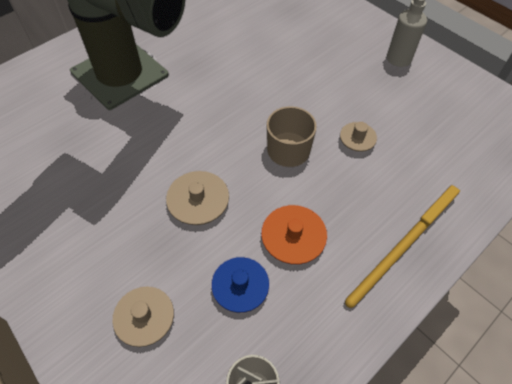

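The top view shows the medium lid at (379,185), the tub at (201,216), the large lid at (295,231) and the small lid at (156,184). The blue lid at (318,158) and the orange lid at (263,159) are to be left alone. In the scene view the medium lid is at (143,317) and the tub at (290,136).

```bash
cat > h.py <<'E'
import cv2,numpy as np
from station import manip, optics
from scipy.spatial.transform import Rotation as R
def ray(n,uv,z):
    c=optics.get_calibration(n);d=R.from_rotvec(c["orientation"]).as_matrix()@np.linalg.solve(c["intrinsics"],[*uv,1]);o=np.array(c["origin"])
    return o+d*(z-o[2])/d[2]
def blobs(n,img,zs):
    hsv=cv2.cvtColor(img,cv2.COLOR_RGB2HSV)
    m=((hsv[...,1]>55)&(hsv[...,2]>50)&(hsv[...,0]<30)).astype(np.uint8)
    k,l,s,c=cv2.connectedComponentsWithStats(m)
    for i in range(1,k):
        if 400<s[i,4]<6000:
            cs,_=cv2.findContours((l==i).astype(np.uint8),cv2.RETR_EXTERNAL,cv2.CHAIN_APPROX_NONE)
            e=cv2.fitEllipse(cv2.convexHull(cs[0]));print(n,np.round(e[0],1),np.round(e[1],1),s[i],*[ray(n,e[0],z).round(4) for z in zs])
E
python3 - <<'E'
from h import *
for n in("top","scene"): blobs(n,cv2.imread(f"pics/{n}1.png")[:,:,::-1].copy(),(.02,.09))
for uv,z in(((381,183.5),.058),((201,216),.09),((201,216),.045),((295.5,230),.058)): print("top",uv,z,ray("top",uv,z).round(4))
for uv,z in(((140,309),.058),((143,316),.022),((291,127),.09)): print("scene",uv,z,ray("scene",uv,z).round(4))
print((R.from_rotvec(manip.get_obs()["tcp_rot"]).as_matrix()).round(3))
E
```

```text
top [267.5   8.3] [ 17.3 520.4] [  31    0  481   19 4366] [ 1.1433 -0.0207  0.02  ] [ 1.0946 -0.0196  0.09  ]
top [208.8 101.8] [ 11.4 142.4] [ 146   97  129   10 1044] [0.8339 0.147  0.02  ] [0.8037 0.1381 0.09  ]
top [262.6 158.7] [46.7 48.6] [ 238  136   49   47 1796] [ 0.6644 -0.012   0.02  ] [ 0.6443 -0.0114  0.09  ]
top [491.5 204.1] [ 96.7 112.9] [ 450  153   62  100 5424] [ 0.5441 -0.6501  0.02  ] [ 0.5311 -0.6115  0.09  ]
top [378.8 184.6] [36.6 38.8] [ 360  166   38   38 1127] [ 0.5945 -0.3387  0.02  ] [ 0.5786 -0.3186  0.09  ]
top [155.3 183.8] [28.2 29.9] [141 170  29  29 618] [0.5866 0.2867 0.02  ] [0.5711 0.2695 0.09  ]
top [204.9 215.9] [31.  42.1] [190 195  32  42 800] [0.4984 0.1444 0.02  ] [0.4881 0.1357 0.09  ]
top [294.4 231.2] [47.2 47.9] [ 271  208   48   48 1788] [ 0.4601 -0.102   0.02  ] [ 0.4521 -0.096   0.09  ]
scene [494.2  10.1] [16.6 64.4] [466   0  46  26 472] [0.5397 0.9733 0.02  ] [0.5717 0.8598 0.09  ]
scene [289.8 135.6] [51.4 61.5] [ 267  107   49   59 2376] [0.4697 0.1727 0.02  ] [0.5076 0.1272 0.09  ]
scene [358.1 136.2] [28.3 36.1] [340 122  36 
[... 306 characters left out ...]
 261  205   67   60 3162] [ 0.6615 -0.0088  0.02  ] [ 0.6831 -0.0389  0.09  ]
scene [142.7 316.3] [56.  63.8] [ 113  287   61   60 2817] [ 0.5915 -0.3361  0.02  ] [ 0.619  -0.3385  0.09  ]
scene [ -8.6 284.1] [13.1 70.1] [   0  318   38   66 1411] [ 0.3442 -0.5119  0.02  ] [ 0.3928 -0.4993  0.09  ]
top (381, 183.5) 0.058 [ 0.589  -0.3339  0.058 ]
top (201, 216) 0.09 [0.4877 0.1458 0.09  ]
top (201, 216) 0.045 [0.4942 0.1518 0.045 ]
top (295.5, 230) 0.058 [ 0.459  -0.1015  0.058 ]
scene (140, 309) 0.058 [ 0.5924 -0.3333  0.058 ]
scene (143, 316) 0.022 [ 0.5922 -0.3354  0.022 ]
scene (291, 127) 0.09 [0.4921 0.1466 0.09  ]
[[ 0.915  0.403 -0.001]
 [ 0.403 -0.915  0.002]
 [ 0.    -0.002 -1.   ]]
```

```bash
python3 -m handwheel '[[1,0.53,-0.15,0,0,0,1],[1,0.53,-0.15,0,0,0,1],[1,0.53,-0.15,0,0,0,1],[1,0.53,-0.15,0,0,0,1],[1,0.53,-0.15,0,0,0,1],[1,0.53,-0.15,0,0,0,1],[1,0.53,-0.15,0,0,0,1],[1,0.53,-0.15,0,0,0,1]]' 15
python3 - <<'E'
from h import *
o=manip.get_obs();print(o["time"],o["tcp_pos"],((np.array([.592,-.335,.031])-o["tcp_pos"])/.3).round(3))
E
```

```text
time: 1.1
tcp_pos: [0.5308, -0.3675, 0.16]
tcp_rot: [-3.074, -0.646, 0.002]
contact_force: [-0.0, 0.2, 0.1]
width: 0.0942
grasp_force: 0.0
1.1 [ 0.53080785 -0.36753677  0.16004327] [ 0.204  0.108 -0.43 ]
```

```bash
python3 -m handwheel '[[0.2,0.11,-0.1,0,0,0,1],[0.2,0.11,-0.15,0,0,0,1],[0.2,0.11,-0.2,0,0,0,1],[0.2,0.11,-0.3,0,0,0,1],[0.2,0.11,-0.36,0,0,0,1],[0.2,0.11,-0.4,0,0,0,1],[0.2,0.11,-0.425,0,0,0,1],[0.2,0.11,-0.425,0,0,0,1]]'
python3 - <<'E'
from h import *
for n in("top","scene"): cv2.imwrite(f"pics/{n}2.png",optics.grab_frame(n)[:,:,::-1])
im=cv2.imread("pics/scene2.png")[230:384,50:250]
cv2.imwrite("pics/c2.png",cv2.resize(im,None,fx=3,fy=3))
E
```

```text
time: 2.1
tcp_pos: [0.5915, -0.3344, 0.0328]
tcp_rot: [-3.074, -0.647, 0.0]
contact_force: [0.4, -0.6, -0.5]
width: 0.0937
grasp_force: 0.0
```

View pics/c2.png

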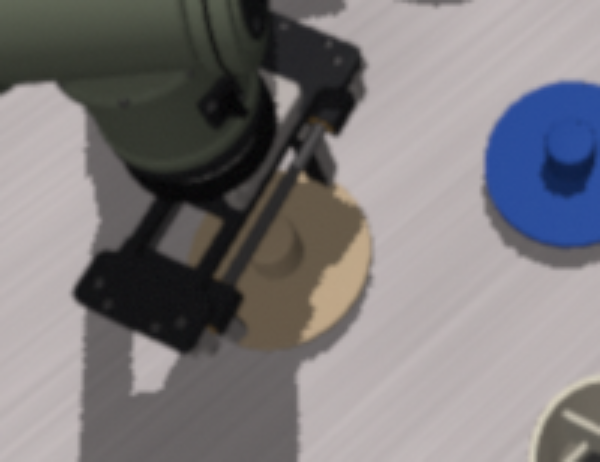

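The knob, at crop pixel (275,240), lies between the open fingers, so I close.

```bash
python3 -m handwheel '[[0,0,0,0,0,0,0.2],[0,0,0,0,0,0,-0.2],[0,0,0,0,0,0,-0.4],[0,0,0,0,0,0,-0.6],[0,0,0,0,0,0,-1],[0,0,0,0,0,0,-1],[0,0,0,0,0,0,-1]]' 25
```

```text
time: 3.08
tcp_pos: [0.5918, -0.3344, 0.0329]
tcp_rot: [3.074, 0.647, 0.0]
contact_force: [-0.3, 0.1, 0.2]
width: 0.0316
grasp_force: 25.0
```

```bash
python3 -m handwheel '[[0,0,0.05,0,0,0,-1],[0,0,0.15,0,0,0,-1],[0,0,0.3,0,0,0,-1],[0,0,0.45,0,0,0,-1],[0,0.1,0.55,0,0,0,-1],[-0.02,0.25,0.55,0,0,0,-1],[-0.05,0.4,0.55,0,0,0,-1],[-0.08,0.55,0.55,0,0,0,-1],[-0.11,0.7,0.55,0,0,0,-1],[-0.14,0.85,0.55,0,0,0,-1]]' 25
python3 -m handwheel '[[-0.03,0.14,0,0,0,0,-1],[-0.06,0.28,0,0,0,0,-1],[-0.09,0.4,0,0,0,0,-1],[-0.12,0.5,0,0,0,0,-1],[-0.14,0.56,0,0,0,0,-1],[-0.15,0.58,0,0,0,0,-1],[-0.15,0.58,0,0,0,0,-1]]' 25
python3 - <<'E'
from h import *
o=manip.get_obs();print(o["time"],o["tcp_pos"],o["width"])
im=optics.grab_frame("scene"); cv2.imwrite("pics/scene3.png",im[:,:,::-1])
cv2.imwrite("pics/c3.png",cv2.resize(im[40:240,180:430,::-1],None,fx=3,fy=3))
blobs("scene",im,(.09,))
cv2.imwrite("pics/top3.png",optics.grab_frame("top")[:,:,::-1])
E
```

```text
time: 4.32
tcp_pos: [0.5493, -0.0778, 0.1989]
tcp_rot: [3.074, 0.647, 0.002]
contact_force: [0.2, 0.0, -1.3]
width: 0.0315
grasp_force: 25.0
time: 5.2
tcp_pos: [0.5048, 0.0944, 0.1982]
tcp_rot: [3.074, 0.647, 0.0]
contact_force: [0.4, -0.3, -2.8]
width: 0.0313
grasp_force: 25.0
5.2 [0.50483657 0.09442529 0.19817392] 0.03128062363092138
scene [495.2  11.3] [ 17.3 211. ] [456   0  56  30 735] [0.5763 0.8571 0.09  ]
scene [283.7 126.7] [59.7 80.1] [ 253   93   63   74 2984] [0.4806 0.1354 0.09  ]
scene [358.  136.1] [28.5 36.2] [340 122  36  29 815] [0.6094 0.2364 0.09  ]
scene [197.1 197.5] [52.6 62.8] [ 167  171   62   54 2610] [ 0.4959 -0.1218  0.09  ]
scene [401.2 246.2] [ 19.2 174.1] [ 345  185  115  123 1929] [0.8364 0.091  0.09  ]
scene [293.8 234.3] [59.8 66.9] [ 261  205   67   60 3162] [ 0.6831 -0.0389  0.09  ]
scene [ -8.6 284.1] [13.1 70.1] [   0  318   38   66 1407] [ 0.3928 -0.4993  0.09  ]
```

View pics/c3.png

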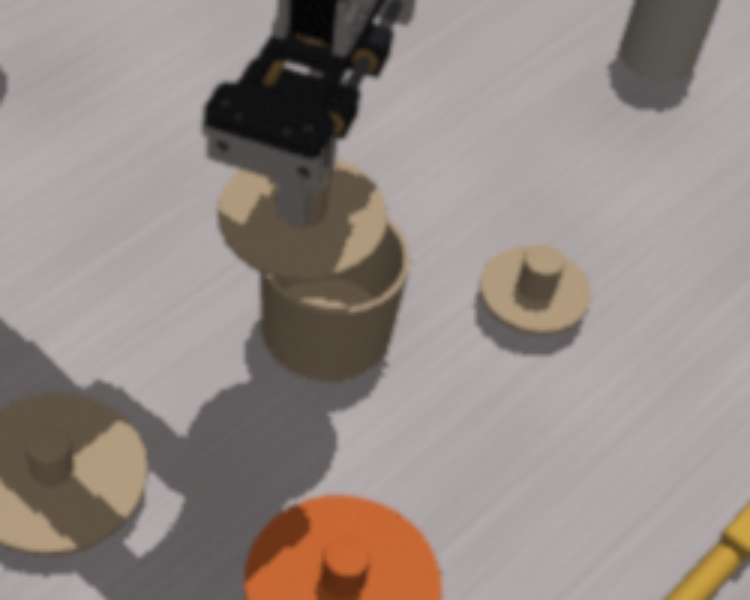

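The lid is held level by its knob at crop pixel (300,205), and the tub is just past it at (335,290). Next I move over the tub and lower.

```bash
python3 -m handwheel '[[-0.03,0.09,0,0,0,0,-1],[-0.05,0.17,0,0,0,0,-1],[-0.05,0.17,-0.05,0,0,0,-1],[-0.05,0.17,-0.1,0,0,0,-1],[-0.05,0.17,-0.15,0,0,0,-1],[-0.05,0.17,-0.19,0,0,0,-1],[-0.05,0.17,-0.19,0,0,0,-1]]' 25
python3 - <<'E'
from h import *
o=manip.get_obs();print(o["time"],o["tcp_pos"],o["width"])
a,b=optics.grab_frame("scene"),optics.grab_frame("top")
cv2.imwrite("pics/c4.png",np.vstack([cv2.resize(x[:,:,::-1],None,fx=4,fy=4) for x in (a[85:160,240:340],b[180:255,150:250])]))
E
```

```text
time: 6.18
tcp_pos: [0.4886, 0.1452, 0.1392]
tcp_rot: [-3.074, -0.646, 0.005]
contact_force: [-0.3, 0.0, -1.7]
width: 0.0314
grasp_force: 25.0
6.175 [0.48860244 0.14521907 0.13922829] 0.03141496566086644
```

View pics/c4.png

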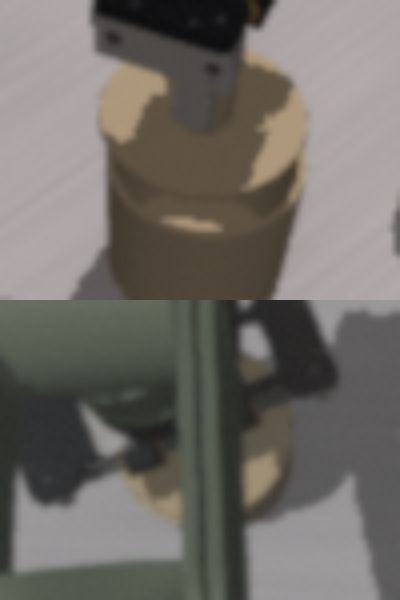

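The lid sits concentrically over the tub: in the scene crop the flange spans columns 98–307 and the rim 107–302. I lower it slowly.

```bash
python3 -m handwheel '[[0,0,-0.03,0,0,0,-1],[0,0,-0.05,0,0,0,-1],[0,0,-0.07,0,0,0,-1],[0,0,-0.08,0,0,0,-1],[0,0,-0.09,0,0,0,-1],[0,0,-0.095,0,0,0,-1],[0,0,-0.1,0,0,0,-1],[0,0,-0.1,0,0,0,-1]]' 25
```

```text
time: 7.28
tcp_pos: [0.49, 0.1462, 0.1112]
tcp_rot: [-3.074, -0.647, -0.001]
contact_force: [0.2, 1.4, -0.9]
width: 0.0316
grasp_force: 25.0
```

```bash
python3 -m handwheel '[[0,0,-0.005,0,0,0,-1],[0,0,-0.01,0,0,0,-1],[0,0,-0.015,0,0,0,-1],[0,0,-0.015,0,0,0,-1]]' 15; python3 -m handwheel '[[0,0,-0.003,0,0,0,-1],[0,0,-0.006,0,0,0,-1],[0,0,-0.006,0,0,0,-1]]' 10
```

```text
time: 7.78
tcp_pos: [0.4903, 0.1464, 0.107]
tcp_rot: [-3.073, -0.647, -0.002]
contact_force: [-0.1, 4.1, 4.3]
width: 0.0316
grasp_force: 15.0
time: 8.15
tcp_pos: [0.4906, 0.1472, 0.1064]
tcp_rot: [-3.072, -0.646, -0.004]
contact_force: [-3.6, 6.3, 11.1]
width: 0.0321
grasp_force: 10.0
```

Lateral force (+y, −x) means the plug leans on the rim side. I shift the lid that way, easing the vertical load first.

```bash
python3 -m handwheel '[[0,0,0.005,0,0,0,-1],[-0.002,0.004,0.005,0,0,0,-1],[-0.004,0.007,0.004,0,0,0,-1],[-0.004,0.007,0.002,0,0,0,-1],[-0.004,0.007,0,0,0,0,-1],[-0.004,0.007,0,0,0,0,-1]]' 10
python3 - <<'E'
from h import *
a=optics.grab_frame("scene")
cv2.imwrite("pics/c5.png",cv2.resize(a[85:170,240:340,::-1],None,fx=6,fy=6))
E
```

```text
time: 8.9
tcp_pos: [0.4896, 0.1483, 0.1057]
tcp_rot: [-3.074, -0.647, -0.004]
contact_force: [0.3, 3.9, 8.2]
width: 0.0319
grasp_force: 10.0
```

View pics/c5.png

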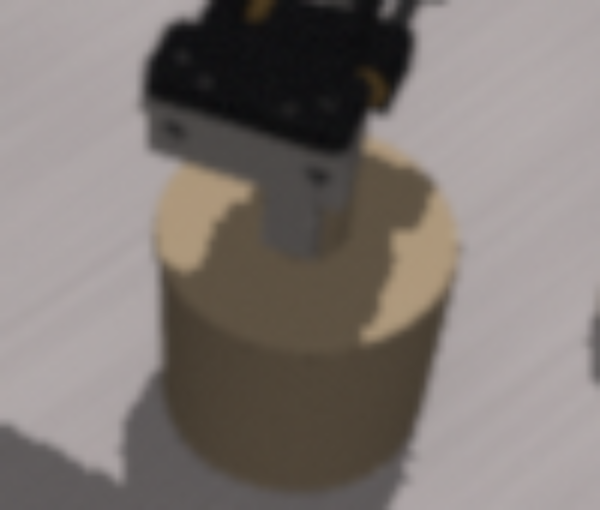

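The flange edge meets the tub wall all round with no visible gap (crop row ~350 at the front). One more small nudge should relieve the side force.

```bash
python3 -m handwheel '[[0,0.003,0.002,0,0,0,-1],[0,0.005,0.001,0,0,0,-1],[0,0.005,-0.001,0,0,0,-1],[0,0.005,-0.002,0,0,0,-1],[0,0.005,-0.002,0,0,0,-1]]' 10
```

```text
time: 9.57
tcp_pos: [0.4892, 0.149, 0.1051]
tcp_rot: [3.073, 0.647, 0.002]
contact_force: [-1.0, 2.2, 9.9]
width: 0.0317
grasp_force: 10.0
```

TCP height is 0.105, the predicted home height, so I release slowly and withdraw straight up.

```bash
python3 -m handwheel '[[0,0,0,0,0,0,-0.3],[0,0,0,0,0,0,-0.2],[0,0,0,0,0,0,0],[0,0,0,0,0,0,0.2],[0,0,0,0,0,0,0.2],[0,0,0,0,0,0,0.2]]' 3
python3 -m handwheel '[[0,0,0.04,0,0,0,0.2],[0,0,0.1,0,0,0,0.2],[0,0,0.2,0,0,0,0.2],[0,0,0.35,0,0,0,0.2],[-0.1,-0.2,0.4,0,0,0,0.2],[-0.2,-0.4,0.4,0,0,0,0.2],[-0.2,-0.6,0.4,0,0,0,0.2],[-0.2,-0.8,0.4,0,0,0,0.2],[-0.2,-0.9,0.4,0,0,0,0.2],[-0.2,-0.9,0.4,0,0,0,0.2]]'
python3 - <<'E'
from h import *
a,b=optics.grab_frame("scene"),optics.grab_frame("top")
f=lambda x:cv2.resize(x[:,:,::-1],None,fx=5,fy=5)
cv2.imwrite("pics/c6.png",np.hstack([f(a[80:190,240:315]),f(b[150:260,155:240])]))
blobs("scene",a,(.09,));blobs("top",b,(.093,))
E
```

```text
time: 10.32
tcp_pos: [0.4885, 0.1493, 0.104]
tcp_rot: [3.074, 0.647, -0.0]
contact_force: [-0.2, -0.2, -0.0]
width: 0.0562
grasp_force: 0.0
time: 11.58
tcp_pos: [0.4286, -0.1228, 0.2251]
tcp_rot: [3.075, 0.64, 0.002]
contact_force: [-0.5, 0.3, -0.3]
width: 0.0568
grasp_force: 0.0
scene [491.2  10.5] [19.8 89.3] [456   0  56  30 741] [0.5671 0.8519 0.09  ]
scene [289.6 134.9] [53.2 62.1] [ 266  105   50   62 2449] [0.5059 0.1282 0.09  ]
scene [358.  136.1] [28.5 36.2] [340 122  36  29 815] [0.6094 0.2364 0.09  ]
scene [197.2 197.6] [52.8 62.1] [ 167  171   62   54 2592] [ 0.4961 -0.1216  0.09  ]
scene [401.4 246. ] [ 18.3 176.8] [ 345  185  115  123 1929] [0.8363 0.0917 0.09  ]
scene [293.8 234.3] [59.9 66.9] [ 261  205   67   60 3162] [ 0.6831 -0.0389  0.09  ]
scene [ -8.6 284.1] [13.1 70.1] [   0  318   38   66 1409] [ 0.3928 -0.4993  0.09  ]
top [273.9   9.5] [ 14.2 732.8] [   0    0  512   20 5511] [ 1.0892 -0.0379  0.093 ]
top [208.8 101.8] [ 11.4 142.4] [ 146   97  129   10 1043] [0.8024 0.1377 0.093 ]
top [262.5 158.6] [46.7 48.8] [ 238  136   49   47 1798] [ 0.6435 -0.0112  0.093 ]
top [489.6 206.2] [ 95.7 110.7] [ 450  153   62  101 5426] [ 0.5249 -0.6044  0.093 ]
top [155.2 183.8] [28.4 29.9] [141 170  29  29 622] [0.5703 0.2688 0.093 ]
top [200.8 214.9] [41.6 42.3] [ 180  194   42   42 1359] [0.4902 0.1461 0.093 ]
```

View pics/c6.png

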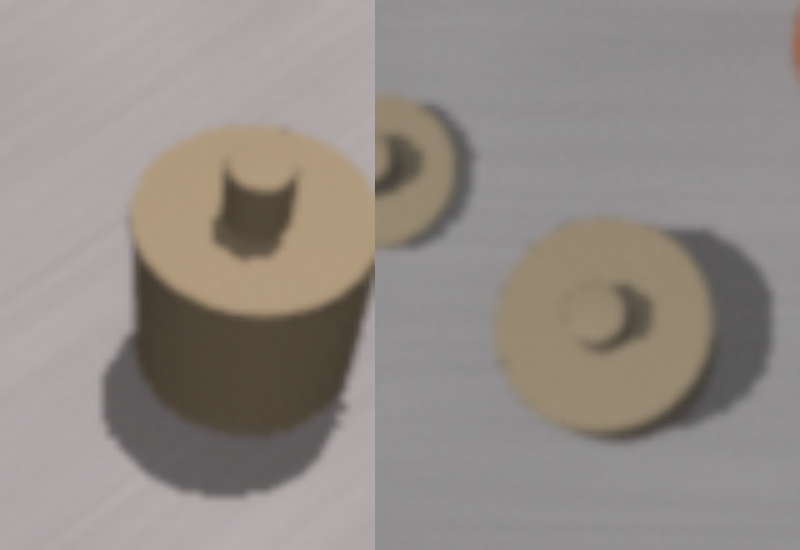

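Both views show the lid flat and concentric on the tub, with the small lid untouched. A light press on the knob top with shut fingers will confirm it is fully home (expected knob top z = 0.130).

```bash
python3 -m handwheel '[[0.05,0.2,0,0,0,0,-1],[0.1,0.4,0,0,0,0,-1],[0.15,0.6,0,0,0,0,-1],[0.19,0.8,0,0,0,0,-1],[0.203,0.898,0,0,0,0,-1],[0.203,0.898,-0.1,0,0,0,-1],[0.203,0.898,-0.2,0,0,0,-1],[0.203,0.898,-0.27,0,0,0,-1],[0.203,0.898,-0.3,0,0,0,-1],[0.203,0.898,-0.3,0,0,0,-1]]'
python3 -m handwheel '[[0,0,-0.006,0,0,0,-1],[0,0,-0.012,0,0,0,-1],[0,0,-0.015,0,0,0,-1],[0,0,-0.015,0,0,0,-1]]'
```

```text
time: 12.92
tcp_pos: [0.4887, 0.1497, 0.1339]
tcp_rot: [-3.074, -0.649, 0.001]
contact_force: [1.1, -0.1, 0.8]
width: 0.0006
grasp_force: 0.0
time: 13.42
tcp_pos: [0.4899, 0.1488, 0.1305]
tcp_rot: [-3.074, -0.647, -0.002]
contact_force: [-0.2, -0.3, 5.0]
width: 0.0004
grasp_force: 2.4
```

```bash
python3 -m handwheel '[[0,0,-0.003,0,0,0,-1],[0,0,-0.003,0,0,0,-1]]'; python3 -m handwheel '[[0,0,0.05,0,0,0,-1],[0,0,0.15,0,0,0,-1],[0,0,0.3,0,0,0,-1],[-0.05,-0.2,0.3,0,0,0,-1],[-0.1,-0.4,0.3,0,0,0,-1],[-0.15,-0.6,0.3,0,0,0,-1],[-0.2,-0.8,0.3,0,0,0,-1],[-0.2,-0.9,0.3,0,0,0,-1],[-0.2,-0.9,0.3,0,0,0,-1]]'
python3 - <<'E'
from h import *
a,b=optics.grab_frame("scene"),optics.grab_frame("top")
f=lambda x:cv2.resize(x[:,:,::-1],None,fx=.75,fy=.75)
cv2.imwrite("pics/c7.png",np.hstack([f(a),f(b)]))
blobs("top",b,(.093,))
E
```

```text
time: 13.68
tcp_pos: [0.49, 0.1488, 0.1304]
tcp_rot: [3.074, 0.647, 0.002]
contact_force: [-3.7, -0.4, 9.7]
width: 0.0007
grasp_force: 4.8
time: 14.8
tcp_pos: [0.4293, -0.1231, 0.2191]
tcp_rot: [3.075, 0.64, 0.001]
contact_force: [0.2, 1.0, -0.4]
width: 0.0004
grasp_force: 0.0
top [280.6   9.5] [ 12.7 969.7] [   0    0  512   20 5497] [ 1.0896 -0.0571  0.093 ]
top [208.8 101.8] [ 11.4 142.4] [ 146   97  129   10 1040] [0.8024 0.1377 0.093 ]
top [262.5 158.7] [46.7 48.7] [ 238  136   50   47 1798] [ 0.6434 -0.0113  0.093 ]
top [493.6 203.6] [ 99.2 127.4] [ 451  153   61  100 5426] [ 0.532  -0.6156  0.093 ]
top [155.2 183.8] [28.3 30. ] [141 170  30  29 618] [0.5704 0.2688 0.093 ]
top [200.8 214.9] [41.6 42.4] [ 180  194   42   42 1360] [0.4902 0.1461 0.093 ]
```

View pics/c7.png

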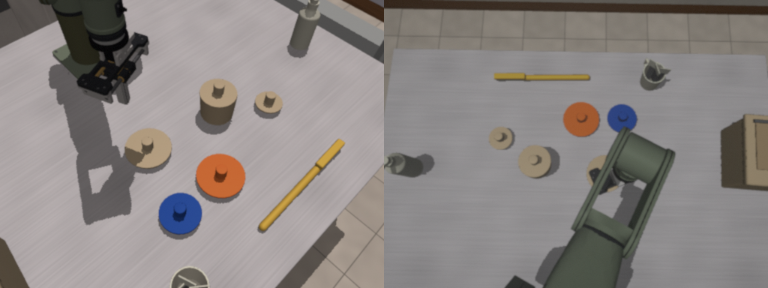

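The lidded tub stands at left-view pixel (218,102), the large and small lids lie on the shelf at (148,150) and (269,103), and the arm is clear of everything.

```bash
python3 -c "from station import close_job; print(close_job())"
```

```text
the job is handed in; nothing more can be done
None
```

The medium lid is flat and fully home on the upright tub: a light press met the knob top at z = 0.130 m, the height expected when seated. The other two lids lie untouched on the shelf, and the job was handed in at about 15 s.

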